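# Let one long tin out of the can dispenser

## Task

Let one of the long tins out for the cook: on the dispenser that holds the long tins, press the paddle at the rear end of the rocker down with your fingertips so that the gate at the front lifts, keep it down until the front tin has rolled into the pick-up tray, then let the paddle come back up so that the gate shuts. Let out only that one tin, do not touch the tins themselves, and leave the dispenser with the short tins, the jar, the bowl and the knife alone.

Things in the scene. Friction and masses are not known exactly. Their poses are not given: they have to be found in the camera images.
- rack_long: Dispenser for long tins: bare stainless rack fixed to the bench, 88 mm wide, 305 mm long, under 185 mm high. Origin: on the bench under its middle; x from the pick-up tray (front, low end) to the rear, z up. Three tins lie across a deck sloping 0.17 rad down to -x, between 24 mm cheeks; front tin's centre at x -44, z 73 mm. It may stand left or right.
- tray_long (a point): where the centre of a tin let out comes to rest in the long-tin dispenser's pick-up tray, the open front end of the deck closed by a 20 mm lip; 91 mm down the deck from the front tin's starting place, about 55 mm above the bench.
- paddle_long (a point): Press paddle of the long-tin dispenser, ribbed black rubber, 46 mm wide by 36 mm, at the rear, topmost end of the rocker. The point is the centre of its top face, 112 mm behind the rack's origin, 167 mm above the bench at rest; the face leans 0.4 rad towards the tray and has a 4 mm rear lip. Pressed to the stop the face is level, 30 mm lower, 7 mm further back. Clear above.
- rocker_long (a joint): Rocker of the long-tin dispenser, rad: 0 at rest (gate shut) to 0.38 (paddle fully down, gate up); spring return. Aluminium yoke on pivots 124 mm above the bench. The front tin passes under the gate from about 0.3 and rolls into the tray within 1 s while a finger holds the next; let up, the next tin rolls to the gate. 1.5 N at mid paddle starts it, 5 N holds it down.
- rack_short: Dispenser for short tins: bare stainless rack fixed to the bench, 59 mm wide, 305 mm long, under 185 mm high. Origin: on the bench under its middle; x from the pick-up tray (front, low end) to the rear, z up. Three tins lie across a deck sloping 0.17 rad down to -x, between 24 mm cheeks; front tin's centre at x -44, z 73 mm. It may stand left or right. Same build, only narrower.
- paddle_short (a point): Press paddle of the short-tin dispenser, ribbed black rubber, 46 mm wide by 36 mm, at the rear, topmost end of the rocker. The point is the centre of its top face, 112 mm behind the rack's origin, 167 mm above the bench at rest; the face leans 0.4 rad towards the tray and has a 4 mm rear lip. Pressed to the stop the face is level, 30 mm lower, 7 mm further back. Clear above.
- rocker_short (a joint): Rocker of the short-tin dispenser, rad: 0 at rest (gate shut) to 0.38 (paddle fully down, gate up); spring return. Aluminium yoke on pivots 124 mm above the bench. The front tin passes under the gate from about 0.3 and rolls into the tray within 1 s while a finger holds the next; let up, the next tin rolls to the gate. 1.5 N at mid paddle starts it, 5 N holds it down.
- long_1: front tin, lying against the gate of the long-tin dispenser: steel tin with a plain paper label, 53 mm diameter, 67 mm long, about 175 g. Origin: its centre; y is its axis, which lies across the dispenser; it turns about y as it rolls.
- long_2: second tin of the long-tin dispenser: steel tin with a plain paper label, 53 mm diameter, 67 mm long, about 175 g. Origin: its centre; y is its axis, which lies across the dispenser; it turns about y as it rolls.
- long_3: rear tin of the long-tin dispenser: steel tin with a plain paper label, 53 mm diameter, 67 mm long, about 175 g. Origin: its centre; y is its axis, which lies across the dispenser; it turns about y as it rolls.
- short_1: front tin, lying against the gate of the short-tin dispenser: steel tin with a plain paper label, 53 mm diameter, 38 mm long, about 95 g. Origin: its centre; y is its axis, which lies across the dispenser; it turns about y as it rolls.
- short_2: second tin of the short-tin dispenser: steel tin with a plain paper label, 53 mm diameter, 38 mm long, about 95 g. Origin: its centre; y is its axis, which lies across the dispenser; it turns about y as it rolls.
- short_3: rear tin of the short-tin dispenser: steel tin with a plain paper label, 53 mm diameter, 38 mm long, about 95 g. Origin: its centre; y is its axis, which lies across the dispenser; it turns about y as it rolls.
- jar: closed glass jar with steel cap, 52 mm diameter, 85 mm tall, standing loose between the two dispensers. Origin: centre of its underside.
- bowl: steel mixing bowl, 150 mm across the rim, 60 mm high, loose at the left of the bench. Origin: centre of its underside.
- board: cream plastic chopping board 260 x 180 x 14 mm, fixed on the bench at the right. Origin: centre of its underside.
- knife: small paring knife lying loose on the board, black handle 95 x 16 x 14 mm, blade about 75 mm. Origin: where blade and handle meet, underside; x points to the tip.
Things that resemble listed ones, but are neither listed nor needed, are in the scene too. Leave any blue look-alike of the long_2 alone.

How it is judged:
On the way, in this order (a step that is already met when the one before it is completed fails the run):
1. the fingers hold the paddle of the long-tin dispenser down with its gate lifted (contact force between the fingers and rack_long above 0.5 N and horizontal distance between the grasp point and paddle_long below 0.06 m and value of joint rocker_long above 0.2 rad), for 0.05 s.
2. the front tin has rolled out into the tray with the paddle still held down (distance between long_1 and tray_long below 0.012 m and contact force between the fingers and rack_long above 0.5 N and value of joint rocker_long above 0.2 rad), for 0.1 s.
At the end, for the whole second after the job is handed in: The front long tin rests in its tray (centre within 12 mm of its place); the gate is shut (rocker below 0.05 rad), second tin at rest against it (12 mm), third behind it; the short-tin dispenser is shut, its tins in place (12 mm); jar, bowl and knife moved under 20 mm (distance between long_1 and tray_long below 0.012 m and x of long_2 in the frame of rack_long between -0.05631 and -0.03266 m and x of long_3 in the frame of rack_long between -0.00506 and 0.02451 m and linear speed of each of long_1, long_2, long_3 below 0.02 m/s and value of joint each of rocker_long, rocker_short below 0.05 rad and distance of each of short_1, short_2, short_3 from where it was at the start of the episode below 0.012 m and distance of each of jar, bowl, knife from where it was at the start of the episode below 0.02 m); the robot touches nothing.
It fails at once if the robot touched a tin (contact force between any of the fingers, the arm and long_1 above 0.5 N or contact force between any of the fingers, the arm and long_2 above 0.5 N or contact force between any of the fingers, the arm and long_3 above 0.5 N or contact force between any of the fingers, the arm and short_1 above 0.5 N or contact force between any of the fingers, the arm and short_2 above 0.5 N or contact force between any of the fingers, the arm and short_3 above 0.5 N).
It fails at once if a tin was lifted off its deck (height (world z) of any of long_1, long_2, long_3, short_1, short_2, short_3 above 0.13 m).
It fails at once if a second long tin got out past the gate (x of long_2 in the frame of rack_long below -0.07405 m).
It fails at once if the rocker of the short-tin dispenser was worked (value of joint rocker_short above 0.12 rad).
It fails at once if the jar, the bowl or the knife was pushed about (not (distance of jar from where it was at the start of the episode below 0.02 m) or not (distance of bowl from where it was at the start of the episode below 0.02 m) or not (distance of knife from where it was at the start of the episode below 0.02 m)).
It also fails if it takes over 32 s, if anything falls off the work surface, if the arm or the gripper's body presses on something with over 40 N, if the wrist force passes 120 N, or if a joint passes its speed limit or range.

## Robot

A 7-joint arm with a two-finger parallel gripper is mounted at the origin on the work surface. World frame = base frame: x ahead of the robot, y to its left, z up, the work surface at z = 0. Lengths are in m, angles in rad, forces in N, time in s.
With the tool pointing down it reaches from about 0.35 to 0.9 m from the base axis. Payload 19.9 kg.
Tool frame: the origin (TCP) lies on the centre line of the jaws, within the pads' length; the fingertips stand 19 mm ahead of it and the grasp point (between the pads) is the TCP; z points along the fingers, x is the direction in which the jaws open and shut, and the axes are right-handed (so a half turn about z gives the same grasp; the last joint's range is limited). The gripper opens to 85 mm and grips with 20 to 120 N. Pads are 22 mm wide; open, the fingers measure 114 mm over their backs; the gripper's body (76 mm by 85 mm) begins 54 mm behind the grasp point. The pads swing forward as they close: fully open they stand 13 mm farther back than shut.
Start: joints at [1.173, 0.417, -0.01, 1.614, 0.005, 1.111, -0.053], TCP at [0.218, -0.586, 0.25] pointing down, gripper open.
Joint ranges: [-2.81, 2.81], [-0.39, 2.02], [-1.27, 1.25], [0.06, 2.57], [-1.19, 4.33], [0.19, 2], [-2.82, 2.82]. Speed limits (rad/s): [1.89, 1.89, 2.39, 2.39, 3.01, 3.01, 3.01].

## Interface

Orientations are given as a rotation vector (axis times angle).
In Python, from workcell import telemetry, cams, workorder gives the robot as it stands.
- The arm moves only by the tool jog_arm, never from a script. Its argument "series" is a list of rows, each an object of numbers: "dx", "dy", "dz": the shift along the tool's x, y, z in cm; "spin": the turn about the tool's z in rad. In form: [{"dx": .., "dy": .., "dz": .., "spin": ..}, ...]. A call has 1 to 20 rows; each row is the pose to reach, as a shift and turn from the pose measured when the call began, along the tool's axes at that moment; what a row does not reach only later rows make up. A row lasts 1/12 s, in which the tool goes at most 41.7 mm and 7.16 degrees, less where a joint would pass 70% of its speed; a pose out of reach is approached as far as the arm can. A call with a gripper value outside its range is refused whole. "hand" is the gripper command: -1 is shut, 1 is fully open, values between are in proportion, set as the call begins (left out, the last holds). The fingers move at their own pace and stop on an object; the grip force is fixed at half the most. Time passes only in rows, so rows that repeat a pose let the fingers close. It gives the time, the measured TCP pose, the force and the opening at its end, in the units of the state.
- telemetry.observe(): the state, without advancing time (a new reading comes with each control period).
- cams.get_image(name): name is "side" or "top" or "wrist"; returns the picture (384x512x3 uint8, red, green, blue); there is no depth.
- cams.camera_model(name): a dict with "camera_matrix" (3x3 intrinsics, pixels), "R" (3x3) and "t" (3): a world point X has camera coordinates R X + t; the wrist camera has in their place "T_tool_cam" (4x4, takes a point from camera to tool coordinates, whose origin is the TCP and whose axes are the tool frame's). Camera axes: x right, y down, z forward; pixel columns grow to the right and rows downward; lengths in m; the calibration is good to about 2 mm. A picture is of the moment at which its call begins: read the wrist's pose just before it. camera_model takes no time and is no camera call.
- workorder.job_done(): hands the job in, once; it reports no verdict.
The state is a dict: "t": time; "q": joint angles; "joint_velocities": joint speeds; "joint_torque": joint torques, N m; "eef_pos": TCP position; "ee_rot": TCP orientation; "force": force on the tool from outside, world axes, zero at the start; "ft_torque": the same for the moment, N m; "opening": finger opening in m.
Only numpy, scipy, OpenCV 4.12 (cv2) and the standard library are available. Lean on these libraries where they do the work, as an engineer would, in place of code of your own. Each camera call takes 0.05 s, during which the arm holds its last target. There are 200 camera calls.

## Working session

There is one attempt and no reset: what is moved stays moved. The work goes in short steps, Python scripts to look and compute and a tool call to move; the robot and the scene stay as the last step left them, time stands still between calls to the robot, and variables do not carry over. Pictures are saved under pics/ and viewed, about 8 in all and at most 12, crops included, and the job is handed in when it is done.

Besides the shell and the picture viewer there is one more tool, called after ">>>" as a command line: name --argument value ..., lists and objects as JSON in quotes. jog_arm: Moves the arm, as the interface text tells. Its arguments: {"type":"object","properties":{"series":{"type":"array","items":{"type":"object","properties":{"dx":{"type":"number"},"dy":{"type":"number"},"dz":{"type":"number"},"spin":{"type":"number"}}}},"hand":{"type":"number"}},"required":["series"]}

```bash
mkdir -p pics
python3 - <<'E'
from workcell import telemetry, cams
import cv2, numpy as np
s=telemetry.observe(); print({k:np.round(v,3) for k,v in s.items()})
for n in ("top","side"):
    cv2.imwrite(f"pics/{n}0.png",cams.get_image(n)[:,:,::-1]); m=cams.camera_model(n); print(n,{k:np.round(v,3).tolist() for k,v in m.items() if k!='name'})
print(cams.camera_model("wrist"))
E
```

```text
{'t': np.float64(0.0), 'q': array([ 1.172,  0.418, -0.01 ,  1.614,  0.005,  1.111, -0.053]), 'joint_velocities': array([ 0.   , -0.001,  0.003, -0.003,  0.001, -0.   ,  0.   ]), 'joint_torque': array([-1.0000e-03, -8.6447e+01,  6.7900e-01, -4.3490e+01,  1.9000e-02,
        7.0000e-03, -0.0000e+00]), 'eef_pos': array([ 0.218, -0.585,  0.25 ]), 'ee_rot': array([-2.580e+00,  1.792e+00,  2.000e-03]), 'force': array([-0.552,  0.094, -0.273]), 'ft_torque': array([-0.019, -0.03 ,  0.011]), 'opening': np.float64(0.086)}
top {'camera_matrix': [[382.35, 0.0, 248.579], [0.0, 382.35, 188.236], [0.0, 0.0, 1.0]], 'R': [[0.011, -1.0, 0.006], [-0.974, -0.012, -0.226], [0.226, -0.003, -0.974]], 't': [-0.035, 0.508, 1.27]}
side {'camera_matrix': [[355.25, 0.0, 253.233], [0.0, 355.25, 191.832], [0.0, 0.0, 1.0]], 'R': [[0.963, -0.271, -0.018], [-0.208, -0.695, -0.689], [0.174, 0.667, -0.725]], 't': [-0.467, 0.182, 1.343]}
{'camera_matrix': array([[272.76338443,   0.        , 256.58114908],
       [  0.        , 272.76338443, 191.17989035],
       [  0.        ,   0.        ,   1.        ]]), 'T_tool_cam': array([[ 9.99999550e-01, -4.31330213e-05,  9.48043517e-04,
         4.16910949e-04],
       [-2.66757052e-04,  9.45915685e-01,  3.24412464e-01,
        -8.32347199e-02],
       [-9.10762122e-04, -3.24412571e-01,  9.45915247e-01,
        -1.23056225e-01],
       [ 0.00000000e+00,  0.00000000e+00,  0.00000000e+00,
         1.00000000e+00]])}
```

View pics/top0.png

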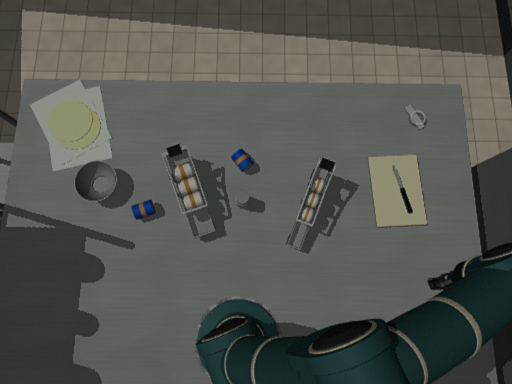

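View pics/side0.png

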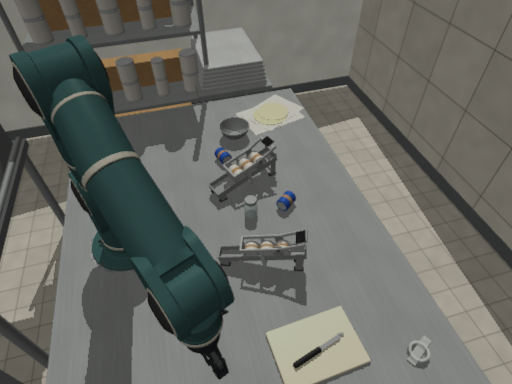

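The top view shows the wide (long-tin) rack on the left: its black paddle is at (176,151) and its tray at about (204,230). The narrow rack is on the right, with its paddle at (327,163). In the side view the long paddle is at about (268,142).

```bash
cat > h.py <<'E'
import numpy as np, cv2
from workcell import telemetry, cams
from scipy.spatial.transform import Rotation as Ro
def ray(n,uv):
    m=cams.camera_model(n); R,t=np.array(m["R"]),np.array(m["t"])
    d=R.T@np.linalg.solve(np.array(m["camera_matrix"]),[*uv,1]); return -R.T@t,d
def onz(n,uv,z):
    c,d=ray(n,uv); return c+d*(z-c[2])/d[2]
def blob(im,box,thr=45):
    x0,y0,x1,y1=box; m=(im[y0:y1,x0:x1].max(2)<thr).astype(np.uint8)
    n,l,st,ce=cv2.connectedComponentsWithStats(m); i=1+np.argmax(st[1:,4]); pts=cv2.findNonZero((l==i).astype(np.uint8))
    return ce[i]+[x0,y0],st[i],cv2.minAreaRect(pts)
E
python3 - <<'E'
from h import *
T=cv2.imread("pics/top0.png");S=cv2.imread("pics/side0.png")
a=blob(T,(160,138,195,162));b=blob(S,(255,133,280,152));s=blob(T,(312,153,342,172))
for q in(a,b,s):print(q)
print("top",onz("top",a[0],.165),"side",onz("side",b[0],.165),"short",onz("top",s[0],.165))
(c1,d1),(c2,d2)=ray("top",a[0]),ray("side",b[0])
k=np.linalg.lstsq(np.c_[d1,-d2],c2-c1,rcond=None)[0];print("tri",c1+k[0]*d1,c2+k[1]*d2)
# bright tin mask for axis direction, at tin-top height
g=T[150:215,165:212].astype(int); m=((g.max(2)>110)).astype(np.uint8)
n,l,st,ce=cv2.connectedComponentsWithStats(m);
for i in range(1,n):
  if st[i,4]>60: print(st[i],ce[i]+[165,150],onz("top",ce[i]+[165,150],.09))
s=telemetry.observe();print(Ro.from_rotvec(s["ee_rot"]).as_matrix().round(3))
cv2.imwrite("pics/c.png",np.hstack([cv2.resize(T[135:250,150:230],None,fx=5,fy=5,interpolation=2),cv2.resize(S[125:210,200:280],(400,425),interpolation=2)[:].repeat(1,0) if 0 else cv2.copyMakeBorder(cv2.resize(S[125:210,200:280],None,fx=5,fy=5,interpolation=2),0,150,0,0,0)]))
E
```

```text
(array([174.09090909, 150.46969697]), array([  7,   6,  15,  13, 132], dtype=int32), ((14.149999618530273, 12.44999885559082), (9.803058624267578, 13.28156566619873), 71.56504821777344))
(array([266.86206897, 141.10344828]), array([ 7,  4, 11,  9, 58], dtype=int32), ((11.750000953674316, 7.750000953674316), (7.77817440032959, 7.071067810058594), 45.0))
(array([326.48062016, 164.28682171]), array([  7,   5,  16,  14, 129], dtype=int32), ((14.413793563842773, 11.465517044067383), (12.998674392700195, 10.21324348449707), 21.801406860351562))
top [0.60689508 0.21545156 0.165     ] side [0.60852926 0.21925082 0.165     ] short [ 0.56654632 -0.27974548  0.165     ]
tri [0.60577376 0.21477401 0.16834339] [0.60708311 0.21471095 0.16876975]
[ 10  14  17  14 152] [182.44078947 169.94736842] [0.56246919 0.19823938 0.09      ]
[ 13  27  19  16 179] [186.96648045 184.80446927] [0.51040836 0.18027074 0.09      ]
[ 18  42  19  16 187] [192.05882353 199.47593583] [0.45992988 0.16074631 0.09      ]
[[ 0.349 -0.937 -0.   ]
 [-0.937 -0.349  0.001]
 [-0.001  0.    -1.   ]]
```

View pics/c.png

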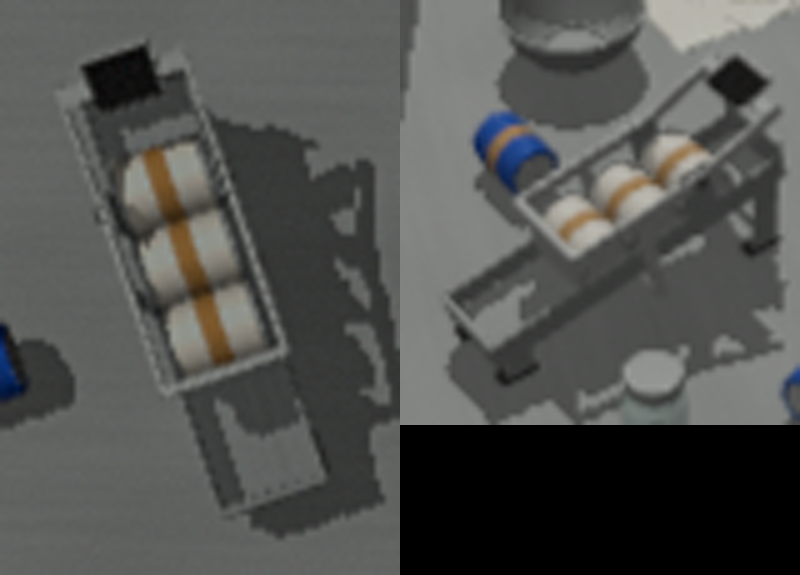

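The paddle measures about (0.606, 0.216, 0.168). The rack axis is at 0.351 rad, and the distance from front tin to paddle is 156 mm, as specified. The tool's axes already line up with the rack (tool y = -rack x). I'll shut the hand and travel across, raised.

>>> jog_arm --hand -1 --series '[{"dx":-1,"dy":-1,"dz":-2},{"dx":-3,"dy":-3,"dz":-4},{"dx":-5.5,"dy":-5.8,"dz":-5},{"dx":-8,"dy":-8.4,"dz":-5},{"dx":-10.5,"dy":-11,"dz":-5},{"dx":-13,"dy":-13.6,"dz":-5},{"dx":-15.5,"dy":-16.3,"dz":-5},{"dx":-18,"dy":-18.9,"dz":-5},{"dx":-20.5,"dy":-21.5,"dz":-5},{"dx":-23,"dy":-24.2,"dz":-5},{"dx":-25.5,"dy":-26.8,"dz":-5},{"dx":-28,"dy":-29.4,"dz":-5},{"dx":-30.5,"dy":-32,"dz":-5},{"dx":-33,"dy":-34.6,"dz":-5},{"dx":-35.5,"dy":-37.3,"dz":-5},{"dx":-38,"dy":-39.9,"dz":-5},{"dx":-40.5,"dy":-42.5,"dz":-5},{"dx":-43,"dy":-45.2,"dz":-5},{"dx":-45.5,"dy":-47.8,"dz":-5},{"dx":-48,"dy":-50.4,"dz":-5}]'

```text
$.series[0]: bad value
```

>>> jog_arm --hand -1 --series '[{"dx":-1,"dy":-1,"dz":-2,"spin":0},{"dx":-3,"dy":-3,"dz":-4,"spin":0},{"dx":-5.5,"dy":-5.8,"dz":-5,"spin":0},{"dx":-8,"dy":-8.4,"dz":-5,"spin":0},{"dx":-10.5,"dy":-11,"dz":-5,"spin":0},{"dx":-13,"dy":-13.6,"dz":-5,"spin":0},{"dx":-15.5,"dy":-16.3,"dz":-5,"spin":0},{"dx":-18,"dy":-18.9,"dz":-5,"spin":0},{"dx":-20.5,"dy":-21.5,"dz":-5,"spin":0},{"dx":-23,"dy":-24.2,"dz":-5,"spin":0},{"dx":-25.5,"dy":-26.8,"dz":-5,"spin":0},{"dx":-28,"dy":-29.4,"dz":-5,"spin":0},{"dx":-30.5,"dy":-32,"dz":-5,"spin":0},{"dx":-33,"dy":-34.6,"dz":-5,"spin":0},{"dx":-35.5,"dy":-37.3,"dz":-5,"spin":0},{"dx":-38,"dy":-39.9,"dz":-5,"spin":0},{"dx":-40.5,"dy":-42.5,"dz":-5,"spin":0},{"dx":-43,"dy":-45.2,"dz":-5,"spin":0},{"dx":-45.5,"dy":-47.8,"dz":-5,"spin":0},{"dx":-48,"dy":-50.4,"dz":-5,"spin":0}]'

```text
t: 1.77
eef_pos: [0.5232, 0.0421, 0.3001]
ee_rot: [-2.58, 1.792, 0.002]
force: [0.3, 0.1, -0.5]
opening: -0.0
```

>>> jog_arm --series '[{"dx":-3.5,"dy":-3.7,"dz":0,"spin":0},{"dx":-7,"dy":-7.4,"dz":0,"spin":0},{"dx":-10,"dy":-10.6,"dz":0,"spin":0},{"dx":-12.5,"dy":-13.2,"dz":0,"spin":0},{"dx":-13.4,"dy":-14.2,"dz":1,"spin":0},{"dx":-13.4,"dy":-14.2,"dz":3,"spin":0},{"dx":-13.4,"dy":-14.2,"dz":5,"spin":0},{"dx":-13.4,"dy":-14.2,"dz":6,"spin":0},{"dx":-13.4,"dy":-14.2,"dz":6,"spin":0},{"dx":-13.4,"dy":-14.2,"dz":6,"spin":0}]'

```text
t: 2.6
eef_pos: [0.6094, 0.2169, 0.2405]
ee_rot: [-2.58, 1.793, 0.002]
force: [0.2, -0.4, -0.2]
opening: -0.0
```

Run:
```python
from h import *
s=telemetry.observe(); im=cams.get_image("wrist")[:,:,::-1]
m=cams.camera_model("wrist");T=np.array(m["T_tool_cam"]);K=np.array(m["camera_matrix"])
R=Ro.from_rotvec(s["ee_rot"]).as_matrix();p=np.array(s["eef_pos"]);print(p,s["force"])
def pix(X):
    c=T[:3,:3].T@(R.T@(np.array(X)-p)-T[:3,3]);q=K@c;return q[:2]/q[2]
a=.351;ex=np.array([np.cos(a),np.sin(a),0]);ey=np.array([-ex[1],ex[0],0]);P=np.array([.606,.2155,.167])
im=im.copy()
u=ex*np.cos(.4)+np.array([0,0,np.sin(.4)])
for i,j in((1,1),(1,-1),(-1,-1),(-1,1),(0,0)):
    q=pix(P+u*.018*i+ey*.023*j);print(i,j,q);cv2.circle(im,tuple(int(v) for v in q),3,(0,0,255),1)
q=pix(p+R@[0,0,.019]);print("tip",q);cv2.circle(im,tuple(int(v) for v in q),4,(0,255,0),1)
cv2.imwrite("pics/w1.png",im)
```

```text
[0.60944474 0.21689453 0.24048602] [ 0.18909372 -0.35043542 -0.15279019]
1 1 [225.06623181 197.82121549]
1 -1 [287.15299904 198.1380803 ]
-1 -1 [283.69155849 229.72075571]
-1 1 [228.20436159 229.44778277]
0 0 [256.02926517 214.66899415]
tip [255.620938   246.36425579]
```

View pics/w1.png

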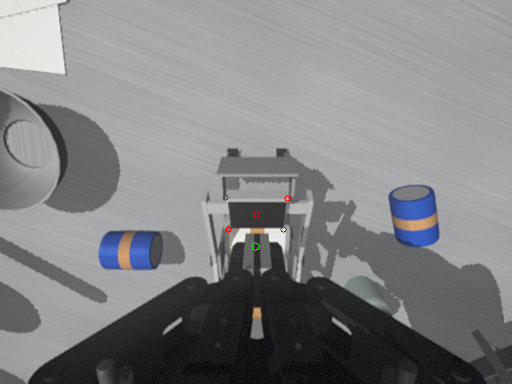

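The wrist view shows the dark paddle at columns 230–286, rows 200–228. My predicted corners and centre (256,214) lie on it, so the position is confirmed. Next I'll shift 2 mm away from the rear lip and descend to just above or at contact.

>>> jog_arm --series '[{"dx":0,"dy":0.2,"dz":1.5,"spin":0},{"dx":0,"dy":0.2,"dz":3,"spin":0},{"dx":0,"dy":0.2,"dz":4,"spin":0},{"dx":0,"dy":0.2,"dz":4.5,"spin":0},{"dx":0,"dy":0.2,"dz":5,"spin":0},{"dx":0,"dy":0.2,"dz":5.3,"spin":0},{"dx":0,"dy":0.2,"dz":5.3,"spin":0}]'

```text
t: 3.23
eef_pos: [0.6082, 0.2165, 0.1885]
ee_rot: [-2.578, 1.792, 0.0]
force: [0.6, -0.4, 0.5]
opening: -0.0
```

>>> jog_arm --series '[{"dx":0,"dy":0,"dz":0.5,"spin":0},{"dx":0,"dy":0,"dz":1,"spin":0},{"dx":0,"dy":0,"dz":1.5,"spin":0},{"dx":0,"dy":0,"dz":2,"spin":0},{"dx":0,"dy":0,"dz":2.4,"spin":0},{"dx":0,"dy":0,"dz":2.7,"spin":0},{"dx":0,"dy":0,"dz":2.9,"spin":0},{"dx":0,"dy":0,"dz":2.9,"spin":0}]'

```text
t: 3.9
eef_pos: [0.6087, 0.2168, 0.1594]
ee_rot: [-2.577, 1.792, -0.001]
force: [3.4, 2.2, 4.9]
opening: -0.0001
```

>>> jog_arm --series '[{"dx":0,"dy":0,"dz":0.1,"spin":0},{"dx":0,"dy":0,"dz":0.2,"spin":0},{"dx":0,"dy":0,"dz":0.2,"spin":0},{"dx":0,"dy":0,"dz":0.2,"spin":0},{"dx":0,"dy":0,"dz":0.2,"spin":0},{"dx":0,"dy":0,"dz":0.2,"spin":0},{"dx":0,"dy":0,"dz":0.2,"spin":0},{"dx":0,"dy":0,"dz":0.2,"spin":0}]'

```text
t: 4.57
eef_pos: [0.6089, 0.2169, 0.1575]
ee_rot: [-2.577, 1.791, -0.001]
force: [3.5, 1.2, 4.8]
opening: 0.0
```

Run:
```python
from h import *
S=cams.get_image("side")[:,:,::-1]; T=cams.get_image("top")[:,:,::-1]
f=lambda a:cv2.resize(a,(400,500),interpolation=2)
cv2.imwrite("pics/p1.png",np.hstack([f(T[140:250,150:238]),f(S[115:215,200:280])]))
print(telemetry.observe()["force"])
```

```text
[3.47756113 1.54740901 5.68402526]
```

View pics/p1.png

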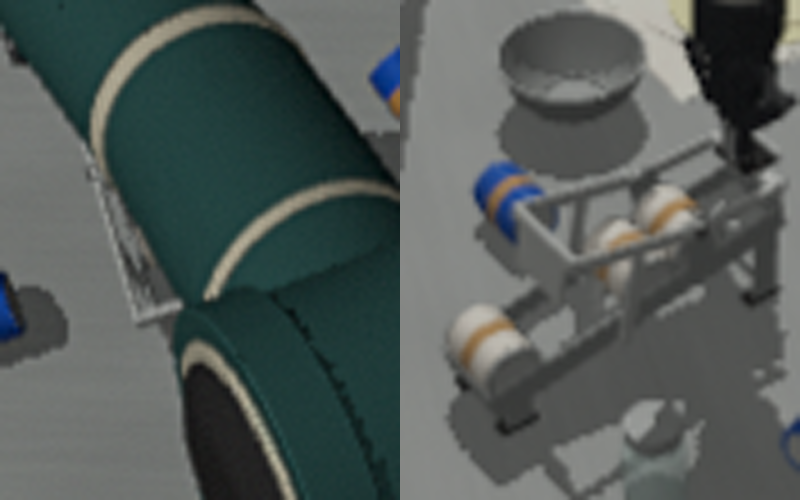

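The side view (right half) shows the front tin lying in the tray at the lip, the gate lifted, and two tins still held back. I'll hold a little longer so the tin settles, then raise smoothly.

>>> jog_arm --series '[{"dx":0,"dy":0,"dz":0,"spin":0},{"dx":0,"dy":0,"dz":0,"spin":0},{"dx":0,"dy":0,"dz":0,"spin":0},{"dx":0,"dy":0,"dz":0,"spin":0},{"dx":0,"dy":0,"dz":0,"spin":0},{"dx":0,"dy":0,"dz":0,"spin":0},{"dx":0,"dy":0,"dz":0,"spin":0},{"dx":0,"dy":0,"dz":0,"spin":0},{"dx":0,"dy":0,"dz":-1,"spin":0},{"dx":0,"dy":0,"dz":-2.5,"spin":0},{"dx":0,"dy":0,"dz":-4,"spin":0},{"dx":0,"dy":0,"dz":-6,"spin":0},{"dx":0,"dy":0,"dz":-8,"spin":0},{"dx":0,"dy":0,"dz":-10,"spin":0},{"dx":0,"dy":0,"dz":-12,"spin":0},{"dx":0,"dy":0,"dz":-14,"spin":0},{"dx":0,"dy":0,"dz":-14,"spin":0},{"dx":0,"dy":0,"dz":-14,"spin":0},{"dx":0,"dy":0,"dz":-14,"spin":0},{"dx":0,"dy":0,"dz":-14,"spin":0}]'

```text
t: 6.33
eef_pos: [0.608, 0.2163, 0.2966]
ee_rot: [-2.578, 1.792, 0.0]
force: [-0.6, 0.1, -0.3]
opening: 0.0001
```

Run:
```python
from h import *
S=cams.get_image("side")[:,:,::-1]; 
cv2.imwrite("pics/p2.png",cv2.resize(S[110:260,190:330],(560,600),interpolation=2))
s=telemetry.observe();print(s["t"],s["force"],s["eef_pos"])
```

```text
6.3833 [ 0.11254406 -0.6880235  -0.2783268 ] [0.60811916 0.21630896 0.29658683]
```

View pics/p2.png

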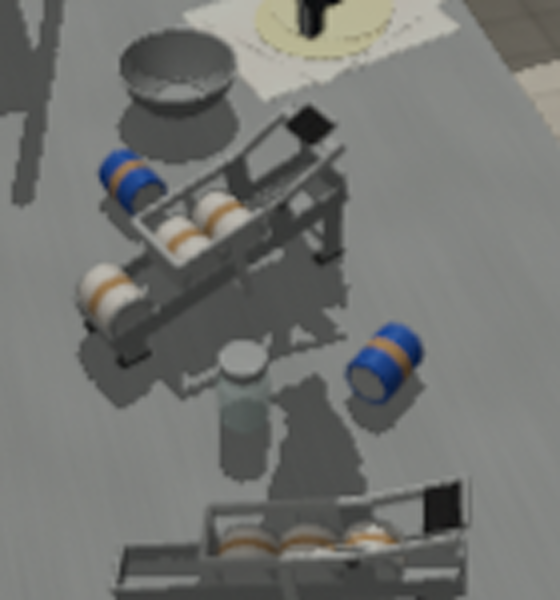

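The picture shows one tin in the tray, the gate down, the paddle up and the two remaining tins against the gate. The short rack and the jar look unmoved. I'll wait briefly to let things settle, then check the numbers and hand in.

>>> jog_arm --series '[{"dx":0,"dy":0,"dz":0,"spin":0},{"dx":0,"dy":0,"dz":0,"spin":0},{"dx":0,"dy":0,"dz":0,"spin":0},{"dx":0,"dy":0,"dz":0,"spin":0},{"dx":0,"dy":0,"dz":0,"spin":0},{"dx":0,"dy":0,"dz":0,"spin":0},{"dx":0,"dy":0,"dz":0,"spin":0},{"dx":0,"dy":0,"dz":0,"spin":0}]'

```text
t: 7.05
eef_pos: [0.6081, 0.2163, 0.2966]
ee_rot: [-2.578, 1.792, 0.0]
force: [-0.4, -0.4, 0.0]
opening: 0.0
```

Run:
```python
from h import *
from workcell import workorder
A=cv2.imread("pics/side0.png");B=cams.get_image("side")[:,:,::-1].copy()
def org(I):
    h=cv2.cvtColor(I,cv2.COLOR_BGR2HSV);m=cv2.inRange(h,(8,90,70),(25,255,255));m[:130]=0;m[260:]=0;m[:,:200]=0;m[:,330:]=0
    n,l,st,ce=cv2.connectedComponentsWithStats(m);return [ce[i].round(1).tolist() for i in range(1,n) if st[i,4]>12]
print(org(A));print(org(B))
print("paddle",blob(A,(255,133,280,152))[0],blob(B,(255,133,280,152))[0])
print("changed px jar/short rack",(cv2.absdiff(A[190:275,215:315],B[190:275,215:315]).max(2)>40).sum(),telemetry.observe()["force"])
workorder.job_done()
```

```text
[[248.9, 160.7], [235.3, 169.1], [288.0, 197.8], [252.0, 245.8], [265.9, 245.1], [282.7, 244.3]]
[[244.2, 163.7], [235.3, 169.1], [216.3, 181.9], [288.0, 197.8], [252.0, 245.8], [266.0, 245.0], [282.7, 244.3]]
paddle [266.86206897 141.10344828] [266.87719298 141.03508772]
changed px jar/short rack 1000 [ 0.48278405  0.32912496 -0.22318212]
the job is handed in; nothing more can be done
```

I let one long tin out and handed the job in at about 7 s of the 32 s allowed; no verdict is reported. With the hand shut, I pressed the long-tin dispenser's paddle until its face was within a few millimetres of the stop, at about 5 N. I held it there until the front tin was in the tray, then lifted clear.

**Last checks, from the side camera:**
- **Long tins:** one tin is in the tray. The second tin's label stripe is exactly where the front tin's was at the start, and the third is behind it. I judged the tray position by eye and did not measure it against the 12 mm limit.
- **Gate:** the paddle is back within 0.1 pixel of its rest position, so the gate is shut.
- **Short tins:** their stripes moved 0.1 pixel or less.
- **Robot:** it touches nothing; the last force reading was only noise, about 0.6 N.

**One check disagreed:** about 1,000 pixels changed in the patch covering the jar and the short-tin dispenser. The arm's shadow probably moved there: in the last picture I viewed the jar looked unmoved, and the short-tin stripes and nearby blue tin measured unchanged. I did not look into it further.

I did not measure the jar, bowl or knife again at the end. The arm only passed well above the dispensers and bench.

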